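# Populate the mounting rail of a small control panel

### The job

Fit the four loose devices on the mounting rail in the order the current takes, starting at the incoming terminals (the block of three thick ones, whichever end it is at): circuit breaker next to the incoming terminals, power supply next to the breaker, time switch next to the power supply, relay next to the time switch, so that the spare rail is left between the relay and the outgoing terminals (the block of six thin ones). Each must sit right down on the rail, square to it and with its latch tab towards the plate's front edge (nearest the robot), with no gap in the row wider than a finger (15 mm).

Things in the scene. Friction and masses are not known exactly. Their poses are not given: they have to be found in the camera images.
- plate: metal mounting plate, fixed, 170 (x) x 290 (y) x 3 mm. Origin: centre of underside; x away from the robot, y left, z up. Carries a steel rail along y, 35 mm wide, 280 long, centre line at plate x = -25 mm, top 18 mm above the plate's underside; a seated device's origin is 9 mm above that underside. Grey slotted duct at plate x = +60 mm, 33 wide, top 43 mm.
- inlet: incoming terminals: block of THREE thick grey terminals with big screws, fixed on the rail near one end (left or right, differs each time). 64 (x) x 36 mm along the rail (y), top 44 mm above its origin. Origin: on the rail's centre line, middle of its width, 9 mm above the plate's underside; axes as the plate's.
- outlet: outgoing terminals: block of SIX thin grey terminals with small screws, fixed on the rail near the other end. 44 (x) x 24 mm along the rail (y), top 34 mm above its origin. Origin and axes as for the incoming terminals.
- breaker: circuit breaker: narrowest, 18 mm wide, black toggle lever on top (to 80 mm), 0.12 kg. Loose. 80 mm long in x, body 46 mm high; on it a nose 45 mm long in x, centred, full width, 46 to 70 mm high: grip it across, fingers closing along x. Groove along y underneath, 41 wide, 9 deep, bevelled, for the rail. Black latch tab 6 mm out at the -x end. Origin: centre of underside; y along its width, z up.
- power_supply: power supply: widest, 54 mm wide, vent slots in the top, 0.26 kg. Loose. 80 mm long in x, body 46 mm high; on it a nose 45 mm long in x, centred, full width, 46 to 70 mm high: grip it across, fingers closing along x. Groove along y underneath, 41 wide, 9 deep, bevelled, for the rail. Black latch tab 6 mm out at the -x end. Origin: centre of underside; y along its width, z up.
- timer: time switch: 36 mm wide, round black knob on a white dial on top (to 77 mm), 0.11 kg. Loose. 80 mm long in x, body 46 mm high; on it a nose 45 mm long in x, centred, full width, 46 to 70 mm high: grip it across, fingers closing along x. Groove along y underneath, 41 wide, 9 deep, bevelled, for the rail. Black latch tab 6 mm out at the -x end. Origin: centre of underside; y along its width, z up.
- relay: relay: 27 mm wide, clear plug-in relay under a wire clip on top (to 83 mm), 0.09 kg. Loose. 80 mm long in x, body 46 mm high; on it a nose 45 mm long in x, centred, full width, 46 to 70 mm high: grip it across, fingers closing along x. Groove along y underneath, 41 wide, 9 deep, bevelled, for the rail. Black latch tab 6 mm out at the -x end. Origin: centre of underside; y along its width, z up.

How it is judged:
By the outcome, as a careful person would: the job done as asked, in the order asked, and still so for the second after the job is handed in, with the robot touching nothing.
It also fails if it takes over 83 s, if anything falls off the work surface, if the arm or the gripper's body presses on something with over 40 N, if the wrist force passes 120 N, or if a joint passes its speed limit or range.

### The arm

A 7-joint arm with a two-finger parallel gripper is mounted at the origin on a cart in front of the work surface, level with it; the furniture and walls round the work are solid. World frame = base frame: x ahead of the robot, y to its left, z up, the work surface at z = 0. Lengths are in m, angles in rad, forces in N, time in s.
With the tool pointing down it reaches from about 0.425 to 0.875 m from the base axis. Payload 4.7 kg.
Tool frame: the origin (TCP) lies midway between the tips of the shut fingers; the grasp point (between the pads) lies 19 mm behind it; z points along the fingers, y is the line along which they close (so a half turn about z gives the same grasp; the last joint's range is limited). The gripper opens to 85 mm and grips with 20 to 120 N. Pads are 22 mm wide; open, the fingers measure 114 mm over their backs; the gripper's body (76 mm by 85 mm) begins 54 mm behind the grasp point. The pads swing forward as they close: fully open they stand 13 mm farther back than shut.
Start: joints at [1.23, 0.321, -0.07, 1.45, 0.023, 1.371, -0.057], TCP at [0.226, -0.61, 0.231] pointing down, gripper open.
Joint ranges: [-2.86, 2.86], [-0.3, 2.09], [-1.38, 1.24], [0.06, 2.45], [-1.56, 4.7], [0.09, 2.05], [-2.69, 2.69]. Speed limits (rad/s): [2.57, 2.57, 3.14, 3.14, 3.14, 3.14, 3.14].

### API

Orientations are given as a unit quaternion [w, x, y, z].
In Python, from station import ctrl, grab_frame, calibration gives the robot as it stands.
- The arm moves only by the tool send_rows, never from a script. Its argument "targets" is a list that holds one entry, the list of rows, each a list of 4 numbers: the shift along the tool's x, y, z in m, then the turn about the tool's z in rad. A call has 1 to 20 rows; each row shifts and turns the commanded pose from where the row before left it, along the tool's axes as they then stand; what a row does not reach is not made up. A row lasts 1/12 s, in which the tool goes at most 41.7 mm and 7.16 degrees, less where a joint would pass 70% of its speed; a pose out of reach is approached as far as the arm can. A call with a gripper value outside its range is refused whole. "fingers" is the opening, from -1 (shut) to 1 (fully open), set as the call begins (left out, the last holds). The fingers move at their own pace and stop on an object; "squeeze" is the grip in N (left out, the last holds). Time passes only in rows, so rows that do not move let the fingers close. It gives the time, the measured TCP pose, the force, the opening and the grip force at its end, in the units of the state.
- ctrl.state(): the state, without advancing time (a new reading comes with each control period).
- grab_frame(name): name is "scene" or "top" or "wrist"; returns (picture, depth): 420x560x3 uint8, red, green, blue; 420x560 float32, m along the optical axis (not along the pixel's ray), 0 where there is no reading.
- calibration(name): a dict with "K" (3x3 intrinsics, pixels), "pose" (4x4, takes a point from camera to world coordinates); the wrist camera has in their place "hand_eye" (4x4, takes a point from camera to tool coordinates, whose origin is the TCP and whose axes are the flange's). Camera axes: x right, y down, z forward; pixel columns grow to the right and rows downward; lengths in m; the calibration is good to about 2 mm. The wrist camera is an equidistant fisheye: a pixel r from the principal point sees the ray r / f radians off the axis. A picture is of the moment at which its call begins: read the wrist's pose just before it. calibration takes no time and is no camera call.
- ctrl.sign_off(): hands the job in; it is judged then, once.
The state is a dict: "clock": time; "q": joint angles; "qd": joint speeds; "effort": joint torques, N m; "position": TCP position; "tool_rot": TCP orientation; "contact_force": force on the tool from outside, world axes, zero at the start; "wrist_torque": the same for the moment, N m; "grip_width": finger opening in m; "gripper_force": force on a finger pad.
Only numpy, scipy, OpenCV 4.12 (cv2) and the standard library are available. Lean on these libraries where they do the work, as an engineer would, in place of code of your own. Each camera call takes 0.05 s, during which the arm holds its last target. There are 200 camera calls.

## Working session

There is one attempt and no reset: what is moved stays moved. The work goes in short steps, Python scripts to look and compute and a tool call to move; the robot and the scene stay as the last step left them, time stands still between calls to the robot, and variables do not carry over. Pictures are saved under pics/ and viewed, at most 14 in all, crops included, and the job is handed in when it is done.

Besides the shell and the picture viewer there is one more tool, called after ">>>" as name(argument=value, ...) on one line, values as JSON. send_rows: Moves the arm, as the interface text tells. Its arguments: {"type":"object","properties":{"targets":{"type":"array","items":{"type":"array","items":{"type":"array","items":{"type":"number"}}}},"fingers":{"type":"number"},"squeeze":{"type":"number"}},"required":["targets"]}

```bash
mkdir -p pics; ls
python3 - <<'E'
from station import ctrl, grab_frame, calibration
import cv2,numpy as np
np.set_printoptions(precision=4,suppress=True)
print(ctrl.state())
for n in("top","scene"):
    c=calibration(n);print(n,c)
    p,d=grab_frame(n);cv2.imwrite(f"pics/{n}0.png",p[:,:,::-1]);np.save(f"{n}0.npy",d)
E
```

```text
pics
{'clock': 0.0, 'q': array([ 1.2301,  0.3219, -0.0701,  1.4517,  0.0226,  1.3708, -0.0569]), 'qd': array([-0.0003, -0.0011, -0.0001, -0.0014, -0.0011, -0.0003, -0.0002]), 'effort': array([  0.    , -49.3582,  -0.3825, -31.4338,   0.0128,   0.0114,
        -0.    ]), 'position': array([ 0.2255, -0.609 ,  0.2302]), 'tool_rot': array([-0.001 ,  0.9843,  0.1765, -0.0002]), 'contact_force': array([-0.3012, -0.1485, -0.051 ]), 'wrist_torque': array([-0.0258, -0.0267,  0.0719]), 'gripper_force': 0.0, 'grip_width': 0.08561003389860235}
top {'K': array([[449.584 ,   0.    , 277.7361],
       [  0.    , 449.584 , 209.6036],
       [  0.    ,   0.    ,   1.    ]]), 'pose': array([[ 0.0022, -0.9818,  0.1897,  0.3086],
       [-0.9999, -0.0048, -0.0133, -0.1111],
       [ 0.014 , -0.1897, -0.9817,  1.0958],
       [ 0.    ,  0.    ,  0.    ,  1.    ]])}
scene {'K': array([[386.702 ,   0.    , 282.1039],
       [  0.    , 386.702 , 206.7443],
       [  0.    ,   0.    ,   1.    ]]), 'pose': array([[-0.7446, -0.4537,  0.4896,  0.0792],
       [-0.6675,  0.5084, -0.544 ,  0.3584],
       [-0.002 , -0.7319, -0.6814,  0.6516],
       [ 0.    ,  0.    ,  0.    ,  1.    ]])}
```

View pics/top0.png

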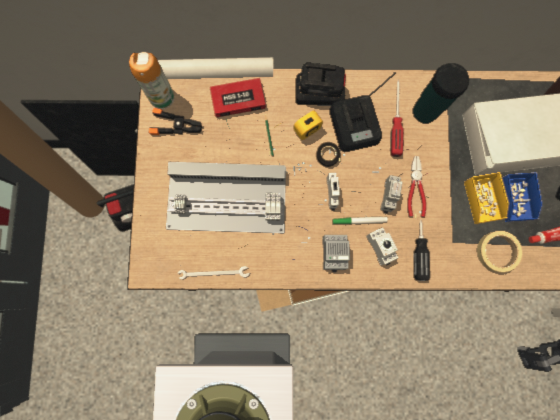

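View pics/scene0.png

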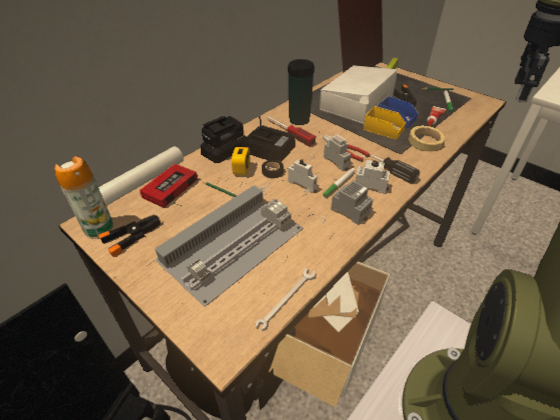

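```bash
cat > h.py <<'E'
import cv2,numpy as np
from station import ctrl, grab_frame, calibration
np.set_printoptions(precision=4,suppress=True)
def cloud(d,n):
    c=calibration(n);K,P=c["K"],c["pose"]
    v,u=np.mgrid[:d.shape[0],:d.shape[1]]
    X=np.stack([(u-K[0,2])/K[0,0]*d,(v-K[1,2])/K[1,1]*d,d],-1)
    return X@P[:3,:3].T+P[:3,3]
E
python3 - <<'E'
from h import *
p=cv2.imread("pics/top0.png")
a=cv2.resize(p[155:255,160:300],None,fx=4.2,fy=4.2,interpolation=cv2.INTER_CUBIC)
b=cv2.resize(p[165:275,310:420],None,fx=4,fy=4,interpolation=cv2.INTER_CUBIC)
h=max(a.shape[0],b.shape[0])
cv2.imwrite("pics/a.png",np.vstack([cv2.resize(a,(560,400))[:300*1],]) if 0 else a); cv2.imwrite("pics/b.png",b)
X=cloud(np.load("top0.npy"),"top")
for n,(u,v,w,hh) in dict(brk=(334,190,14,24),rel=(394,193,16,24),psu=(337,252,18,24),tim=(383,246,20,22),inl=(272,205,14,18),outl=(180,204,12,14)).items():
    Q=X[v-hh:v+hh,u-w:u+w].reshape(-1,3);Q=Q[Q[:,2]>.02]
    for lo,hi in ((.035,.06),(.06,.075),(.075,.09)):
        s=Q[(Q[:,2]>lo)&(Q[:,2]<hi)]
        if len(s)>6:
            r=cv2.minAreaRect((s[:,:2]*1000).astype(np.float32));print(n,lo,len(s),np.round(r[0],1),np.round(r[1],1),round(r[2],1),'zmed',np.median(s[:,2]).round(4))
Q=X[150:240,160:290].reshape(-1,3)
for lo,hi in ((.035,.05),(.014,.022),(-.005,.008)):
    s=Q[(Q[:,2]>lo)&(Q[:,2]<hi)];print(len(s),s.mean(0),np.percentile(s,[1,50,99],axis=0))
E
```

```text
brk 0.035 138 [ 563.3 -258.2] [78.4 18.7] 3.9 zmed 0.0468
brk 0.06 145 [ 563.8 -258.3] [45.  18.4] 3.6 zmed 0.0706
brk 0.075 14 [ 567.8 -257.4] [7.3 8.5] 88.5 zmed 0.0799
rel 0.035 201 [ 557.5 -400.2] [27.7 80.5] 78.3 zmed 0.0466
rel 0.06 93 [ 556.9 -400.2] [27.6 45.1] 77.2 zmed 0.0701
rel 0.075 146 [ 557.9 -400.2] [21.4 40.6] 78.4 zmed 0.0816
psu 0.035 354 [ 412.7 -260.6] [78.  53.1] 0.3 zmed 0.0465
psu 0.06 470 [ 412.5 -261. ] [43.8 54.3] 0.4 zmed 0.0703
psu 0.075 7 [ 412.3 -257.1] [31.3 38.1] 7.0 zmed 0.0755
tim 0.035 293 [ 427.6 -373.6] [79.7 37.5] 24.8 zmed 0.0466
tim 0.06 264 [ 427.5 -373.9] [44.7 37.9] 26.2 zmed 0.0707
tim 0.075 54 [ 427.9 -375.6] [19.6 23.9] 35.8 zmed 0.0775
inl 0.035 377 [ 522.3 -112.4] [35.4 64.3] 88.4 zmed 0.0516
outl 0.035 123 [530.3 111.1] [23.7 30.8] 89.9 zmed 0.043
1837 [ 0.5967 -0.0021  0.0427] [[ 0.494  -0.138   0.0366]
 [ 0.6072 -0.0024  0.0427]
 [ 0.6284  0.1387  0.0483]]
547 [0.5374 0.0062 0.0181] [[ 0.4909 -0.1351  0.0143]
 [ 0.5379  0.0074  0.0182]
 [ 0.5994  0.14    0.0217]]
8581 [0.5492 0.0098 0.0023] [[ 0.4466 -0.1538 -0.0034]
 [ 0.5475  0.0105  0.0024]
 [ 0.6734  0.1667  0.0075]]
```

View pics/a.png

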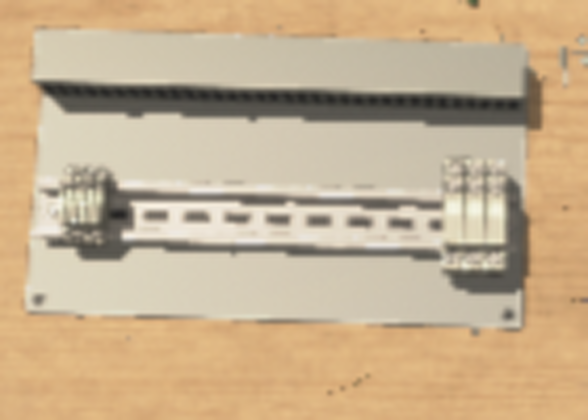

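View pics/b.png

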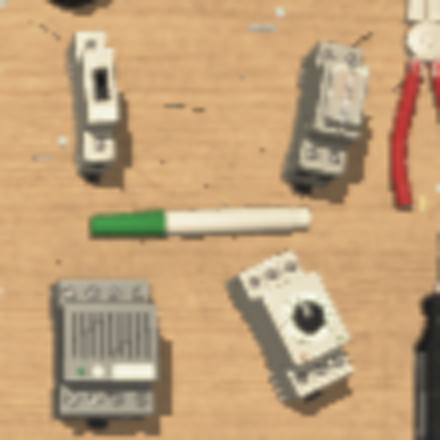

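Run:
```python
from h import *
for cam,roi in (("top",(150,240,155,295)),("scene",(180,310,150,310))):
    X=cloud(np.load(cam+"0.npy"),cam)[roi[0]:roi[1],roi[2]:roi[3]].reshape(-1,3)
    m=lambda a,b,c,d,e,f:X[(X[:,0]>a)&(X[:,0]<b)&(X[:,1]>c)&(X[:,1]<d)&(X[:,2]>e)&(X[:,2]<f)]
    for nm,s in (("duct",m(.57,.66,-.15,.16,.039,.048)),("rail",m(.49,.56,-.09,.09,.0155,.0215)),("railmid",m(.49,.56,-.085,-.0,.0155,.0215)),("inl",m(.47,.58,-.15,-.08,.035,.06)),("outl",m(.47,.57,.09,.14,.028,.06))):
        r=cv2.minAreaRect((s[:,:2]*1000).astype(np.float32))
        y=s[:,1];b=np.digitize(y,np.arange(-.15,.16,.02));
        mid=np.array([[y[b==k].mean(),(s[b==k,0].max()+s[b==k,0].min())/2] for k in np.unique(b) if (b==k).sum()>8])
        f=np.polyfit(mid[:,0],mid[:,1],1) if len(mid)>2 else 0
        print(cam,nm,len(s),np.round(r,1) if 0 else r,'z',np.median(s[:,2]),'fit x=%s'%np.round(f,4))
    
    if cam=="scene":
        X=cloud(np.load("scene0.npy"),cam).reshape(-1,3)
        for n,c,r in (("brk",(.563,-.258),.035),("rel",(.557,-.4),.04),("psu",(.4125,-.261),.05),("tim",(.4275,-.374),.04)):
            s=X[(abs(X[:,0]-c[0])<r)&(abs(X[:,1]-c[1])<r)&(X[:,2]>.066)&(X[:,2]<.073)]
            print(n,len(s),cv2.minAreaRect((s[:,:2]*1000).astype(np.float32)))
```

```text
top duct 1487 ((610.7156372070312, 0.944580078125), (283.7047119140625, 33.70446014404297), 88.336181640625) z 0.042852037389146336 fit x=[0.0258 0.6104]
top rail 311 ((525.8765869140625, -0.3511962890625), (179.8385772705078, 35.18886184692383), 88.66107940673828) z 0.018485026961904127 fit x=[0.0265 0.5258]
top railmid 146 ((525.2051391601562, -43.25413131713867), (83.63327026367188, 35.2855339050293), 89.6242904663086) z 0.018440567141823738 fit x=[0.0307 0.5261]
top inl 377 ((522.2803344726562, -112.44812774658203), (35.43108367919922, 64.29650115966797), 88.36937713623047) z 0.05158329176485821 fit x=0
top outl 190 ((528.3760986328125, 111.33318328857422), (24.217308044433594, 42.993350982666016), 88.26274108886719) z 0.040519288864396596 fit x=0
scene duct 1423 ((609.593017578125, 1.7816162109375), (284.1862487792969, 35.649993896484375), 88.20661163330078) z 0.04383056049144873 fit x=[0.027  0.6092]
scene rail 418 ((524.3323364257812, -0.45200347900390625), (179.90066528320312, 37.68891143798828), 87.93511962890625) z 0.01923174483302792 fit x=[0.0303 0.5247]
scene railmid 179
[... 164 characters left out ...]
.365234375, -110.65510559082031), (37.5997314453125, 65.36486053466797), 87.6240463256836) z 0.05188744687971447 fit x=0
scene outl 256 ((526.8959350585938, 112.45966339111328), (24.722339630126953, 43.343441009521484), 89.28863525390625) z 0.04206963325313923 fit x=0
brk 86 ((562.96240234375, -256.969482421875), (45.15154266357422, 19.7783260345459), 2.6910128593444824)
rel 56 ((555.6028442382812, -399.2637023925781), (29.13825225830078, 46.15559005737305), 76.5732192993164)
psu 314 ((412.3978271484375, -260.2685241699219), (45.40243911743164, 56.80765914916992), 0.3235222399234772)
tim 136 ((426.3341064453125, -372.3486022949219), (45.135658264160156, 38.77408218383789), 26.22715950012207)
```

>>> send_rows(targets=[[[0,0,0,-0.1217],[0,0,0,-0.1217],[0,0,0,-0.1217],[0,0,0,-0.1217],[0,0,0,-0.1217],[0,0,0,-0.1217],[0,0,0,-0.1217],[0,0,0,-0.1217],[0,0,0,-0.1217],[0,0,0,-0.1217],[0,0,0,0],[0,0,0,0]]], fingers=1)

```text
clock: 1.1
position: [0.2256, -0.6093, 0.2308]
tool_rot: [-0.0, 0.708, 0.706, 0.0]
contact_force: [-0.2, 1.2, 0.8]
grip_width: 0.0855
gripper_force: 0.0
```

>>> send_rows(targets=[[[0.0251,0.0241,0,-0.005],[0.0251,0.0241,0,-0.005],[0.0251,0.0241,0,-0.005],[0.0251,0.0241,0,-0.005],[0.0251,0.0241,0,-0.005],[0.0251,0.0241,0,-0.005],[0.0251,0.0241,0,-0.005],[0.0251,0.0241,0,-0.005],[0.0251,0.0241,0,-0.005],[0.0251,0.0241,0,-0.005],[0.0251,0.0241,0.01,-0.005],[0.0251,0.0241,0.02,-0.005],[0.0251,0.0241,0.02,0],[0.0251,0.0241,0.02,0],[0,0,0,0],[0,0,0,0]]], fingers=1, squeeze=50)

```text
clock: 2.43
position: [0.5518, -0.2437, 0.1596]
tool_rot: [-0.002, 0.684, 0.729, 0.0]
contact_force: [-0.8, -0.2, 0.8]
grip_width: 0.0852
gripper_force: 0.0
```

```bash
cat >> h.py <<'E'
def to(x,y,z,yaw):
    "tool shift to goal (turn given first) for device yaw in degrees"
    s=ctrl.state();p=s["position"];q=s["tool_rot"]
    a=2*np.arctan2(q[2],q[1]);g=np.radians(90+yaw);turn=-(((g-a)+np.pi)%(2*np.pi)-np.pi)
    d=np.array([x,y,z])-p
    for n,b in(("before turn",a),("after turn",g)):
        print(n,np.round([d[0]*np.cos(b)+d[1]*np.sin(b),d[0]*np.sin(b)-d[1]*np.cos(b),-d[2]],4),"turn %.4f"%turn)
    print(s["clock"],p,"yaw",np.degrees(a)-90)
E
python3 -c "
from h import *
to(.5633,-.2575,.045,3.5)"
```

```text
before turn [-0.0145  0.0106  0.1146] turn 0.0027
after turn [-0.0144  0.0107  0.1146] turn 0.0027
2.4333 [ 0.5518 -0.2437  0.1596] yaw 3.653847249725928
```

>>> send_rows(targets=[[[-0.0145,0.0107,0.01,0],[0,0,0.02,0],[0,0,0.02,0],[0,0,0.02,0],[0,0,0.015,0],[0,0,0.01,0],[0,0,0.007,0],[0,0,0.004,0],[0,0,0.004,0],[0,0,0.003,0],[0,0,0.0015,0],[0,0,0,0],[0,0,0,0]]])

```text
clock: 3.52
position: [0.5632, -0.2611, 0.0473]
tool_rot: [0.0, 0.685, 0.728, 0.0]
contact_force: [0.3, -0.7, 0.2]
grip_width: 0.0852
gripper_force: 0.0
```

>>> send_rows(targets=[[[0,0,0,0],[0,0,0,0],[0,0,0,0],[0,0,0,0],[0,0,0,0],[0,0,0,0],[0,0,0,0],[0,0,0,0]]], fingers=-1, squeeze=50)

```text
clock: 4.18
position: [0.5633, -0.2613, 0.0473]
tool_rot: [0.001, 0.685, 0.728, 0.0]
contact_force: [0.4, 0.2, 3.5]
grip_width: 0.0438
gripper_force: 52.1
```

```bash
python3 -c "
from h import *
to(.5633,-.2575,.045,3.5)
p,d=grab_frame('scene')
cv2.imwrite('pics/s1.png',cv2.resize(p[110:260,240:440,::-1],None,fx=3,fy=3))"
```

```text
before turn [0.0038 0.0003 0.0023] turn -0.0001
after turn [0.0038 0.0003 0.0023] turn -0.0001
4.1833 [ 0.5633 -0.2613  0.0473] yaw 3.494267354961636
```

View pics/s1.png

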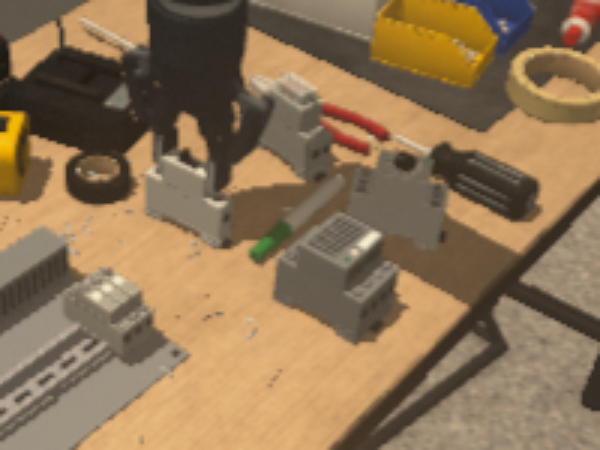

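>>> send_rows(targets=[[[0,0,-0.01,0],[0,0,-0.02,0],[0,0,-0.025,0],[0,0,-0.025,0],[0.02,-0.004,-0.015,0.03],[0.03,-0.008,0,0.03],[0.03,-0.008,0,0.028],[0.03,-0.008,0,0],[0.03,-0.006,0,0],[0.02,0,0,0],[0.01,0,0,0],[0,0,0,0],[0,0,0,0],[0,0,0,0]]])

```text
clock: 5.4
position: [0.529, -0.0934, 0.1416]
tool_rot: [0.0, 0.717, 0.697, -0.0]
contact_force: [0.6, -0.1, -0.9]
grip_width: 0.0442
gripper_force: 51.6
```

```bash
python3 -c "
from h import *
to(.5231,-.0846,.0563,-1.55)
print(ctrl.state()['gripper_force'])"
```

```text
before turn [ 0.0086 -0.0062  0.0853] turn -0.0023
after turn [ 0.0087 -0.0062  0.0853] turn -0.0023
5.4 [ 0.529  -0.0934  0.1416] yaw -1.6823100661509756
51.59245491027832
```

>>> send_rows(targets=[[[0.0087,-0.0062,0.01,0],[0,0,0.02,0],[0,0,0.02,0],[0,0,0.012,0],[0,0,0.004,0],[0,0,0,0],[0,0,0,0],[0,0,0,0],[0,0,0,0]]])

```text
clock: 6.15
position: [0.5241, -0.0826, 0.0769]
tool_rot: [0.001, 0.717, 0.697, 0.0]
contact_force: [-0.6, -0.3, -1.2]
grip_width: 0.044
gripper_force: 51.5
```

```bash
python3 -c "
from h import *
to(.5231,-.0846,.0563,-1.55)
p,d=grab_frame('scene')
cv2.imwrite('pics/s2.png',cv2.resize(p[150:320,150:350,::-1],None,fx=3,fy=3))"
```

```text
before turn [-0.002  -0.0009  0.0206] turn -0.0001
after turn [-0.002  -0.0009  0.0206] turn -0.0001
6.15 [ 0.5241 -0.0826  0.0769] yaw -1.5571060659113698
```

View pics/s2.png

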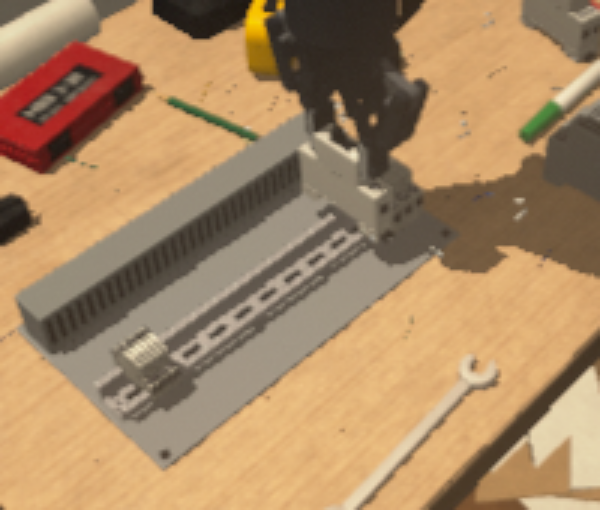

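>>> send_rows(targets=[[[-0.002,-0.0009,0,0],[0,0,0.004,0],[0,0,0.004,0],[0,0,0.004,0],[0,0,0.003,0],[0,0,0.003,0],[0,0,0.0026,0],[0,0,0.001,0],[0,0,0,0],[0,0,0,0],[0,0,0,0]]])

```text
clock: 7.12
position: [0.522, -0.0843, 0.0562]
tool_rot: [-0.0, 0.717, 0.698, -0.001]
contact_force: [-6.1, 0.3, 14.8]
grip_width: 0.0437
gripper_force: 53.6
```

>>> send_rows(targets=[[[0,0,0,0],[0,0,0,0],[0,0,0,0],[0,0,0,0],[0,0,0,0],[0,0,-0.005,0],[0,0,-0.02,0],[0,0,-0.03,0],[0,0,-0.03,0],[0,0,-0.02,0],[-0.03,0,0,0],[-0.04,-0.008,0,0],[-0.04,-0.008,0,-0.02],[-0.04,-0.015,0,-0.013],[-0.03,-0.02,0,0],[0,-0.025,0,0],[0,-0.02,0,0],[0,0,0,0],[0,0,0,0],[0,0,0,0]]], fingers=1)

```text
clock: 8.78
position: [0.4244, -0.263, 0.1597]
tool_rot: [0.001, 0.705, 0.709, 0.0]
contact_force: [0.6, 0.5, 0.1]
grip_width: 0.0852
gripper_force: 0.0
```

```bash
cat >> h.py <<'E'
def seated(lo=.073,hi=.084):
    for n in("top","scene"):
        p,d=grab_frame(n);X=cloud(d,n).reshape(-1,3)
        s=X[(abs(X[:,0]-.5253-.0268*X[:,1])<.027)&(abs(X[:,1])<.14)&(X[:,2]>lo)&(X[:,2]<hi)]
        ys=np.sort(s[:,1]);
        # contiguous groups in y
        for g in np.split(np.argsort(s[:,1]),np.where(np.diff(ys)>.0025)[0]+1):
            if len(g)>15:
                t=s[g];r=cv2.minAreaRect((t[:,:2]*1000).astype(np.float32));print(n,len(g),np.round(r[0],1),np.round(r[1],1),round(r[2],1),"z %.4f"%np.median(t[:,2]),"y %.4f..%.4f"%(t[:,1].min(),t[:,1].max()))
    return p
E
python3 -c "
from h import *
to(.4125,-.2606,.046,0.3)
p=seated()
cv2.imwrite('pics/s3.png',cv2.resize(p[150:320,150:350,::-1],None,fx=3,fy=3))"
```

```text
before turn [ 0.0025 -0.0119  0.1137] turn 0.0014
after turn [ 0.0024 -0.0119  0.1137] turn 0.0014
8.7833 [ 0.4244 -0.263   0.1597] yaw 0.3827264030624633
top 138 [522.7 -82. ] [17.6 43.8] 86.2 z 0.0794 y -0.0908..-0.0724
scene 141 [521.7 -80.1] [18.5 46.2] 89.6 z 0.0799 y -0.0893..-0.0707
```

View pics/s3.png

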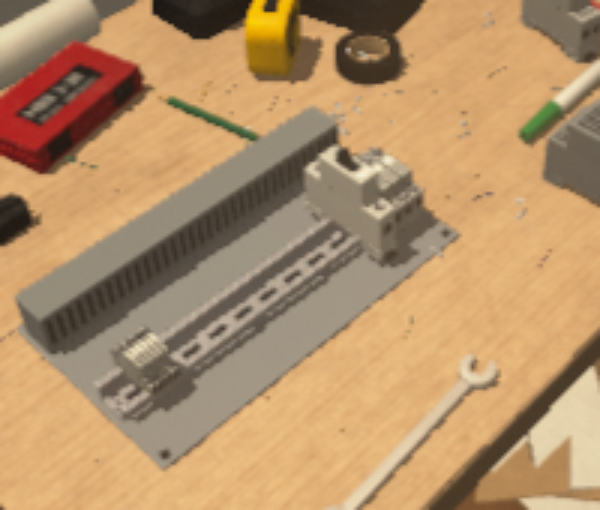

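>>> send_rows(targets=[[[0.0025,-0.0119,0.01,0],[0,0,0.02,0],[0,0,0.02,0],[0,0,0.02,0],[0,0,0.015,0],[0,0,0.01,0],[0,0,0.007,0],[0,0,0.004,0],[0,0,0.004,0],[0,0,0.003,0],[0,0,0,0],[0,0,0,0],[0,0,0,0]]])

```text
clock: 9.97
position: [0.412, -0.2611, 0.0467]
tool_rot: [0.001, 0.705, 0.709, -0.0]
contact_force: [-0.9, 0.0, 0.0]
grip_width: 0.0856
gripper_force: 0.0
```

>>> send_rows(targets=[[[0,0,0,0],[0,0,0,0],[0,0,0,0],[0,0,0,0],[0,0,0,0],[0,0,0,0],[0,0,0,0],[0,0,0,0]]], fingers=-1, squeeze=70)

```text
clock: 10.63
position: [0.4122, -0.2611, 0.0468]
tool_rot: [0.001, 0.705, 0.709, 0.0]
contact_force: [0.5, -0.4, 5.4]
grip_width: 0.0435
gripper_force: 73.2
```

>>> send_rows(targets=[[[0,0,-0.01,0],[0,0,-0.02,0],[0,0,-0.025,0],[0,0,-0.025,0],[0.02,0.01,-0.02,0.01],[0.03,0.02,0,0.01],[0.03,0.02,0,0.012],[0.03,0.02,0,0],[0.03,0.02,0,0],[0.03,0.012,0,0],[0.03,0.01,0,0],[0.02,0.002,0,0],[0,0,0,0],[0,0,0,0],[0,0,0,0]]])

```text
clock: 11.88
position: [0.5287, -0.0437, 0.1457]
tool_rot: [-0.0, 0.716, 0.698, -0.001]
contact_force: [-0.5, -0.9, -2.6]
grip_width: 0.0436
gripper_force: 72.4
```

```bash
python3 -c "
from h import *
to(.5232,-.041,.056,-1.55)
print(ctrl.state()['gripper_force'])"
```

```text
before turn [ 0.0025 -0.0056  0.0897] turn 0.0006
after turn [ 0.0025 -0.0056  0.0897] turn 0.0006
11.8833 [ 0.5287 -0.0437  0.1457] yaw -1.517134517765271
72.41774797439575
```

>>> send_rows(targets=[[[0.0025,-0.0056,0.01,0],[0,0,0.02,0],[0,0,0.02,0],[0,0,0.012,0],[0,0,0.004,0],[0,0,0.002,0],[0,0,0,0],[0,0,0,0],[0,0,0,0]]])

```text
clock: 12.63
position: [0.5249, -0.0402, 0.0792]
tool_rot: [0.001, 0.716, 0.698, 0.0]
contact_force: [0.5, -0.1, -1.9]
grip_width: 0.0434
gripper_force: 72.3
```

```bash
python3 -c "
from h import *
to(.5232,-.041,.056,-1.55)"
```

```text
before turn [-0.0008 -0.0017  0.0232] turn 0.0009
after turn [-0.0008 -0.0017  0.0232] turn 0.0009
12.6333 [ 0.5249 -0.0402  0.0792] yaw -1.4972713110021516
```

>>> send_rows(targets=[[[-0.0005,-0.0017,0.002,0],[0,0,0.004,0],[0,0,0.004,0],[0,0,0.004,0],[0,0,0.003,0],[0,0,0.003,0],[0,0,0.003,0],[0,0,0.001,0],[0,0,0,0],[0,0,0,0],[0,0,0,0]]])

```text
clock: 13.55
position: [0.5223, -0.0406, 0.0557]
tool_rot: [0.0, 0.716, 0.698, -0.001]
contact_force: [-6.4, -0.3, 11.6]
grip_width: 0.0439
gripper_force: 74.0
```

>>> send_rows(targets=[[[0,0,0,0],[0,0,0,0],[0,0,0,0],[0,0,0,0],[0,0,0,0],[0,0,-0.005,0],[0,0,-0.02,0],[0,0,-0.03,0],[0,0,-0.03,0],[0,0,-0.02,0],[-0.03,0,0,0],[-0.037,-0.01,0,0],[-0.037,-0.01,0,0],[-0.037,-0.01,0,0],[-0.037,-0.01,0,0],[-0.037,-0.01,0,0],[-0.037,-0.01,0,0],[-0.037,-0.01,0,0],[-0.03,-0.01,0,0],[-0.016,-0.006,0,0]]], fingers=1)

```text
clock: 15.22
position: [0.4251, -0.3781, 0.1594]
tool_rot: [0.0, 0.718, 0.696, -0.001]
contact_force: [-0.2, 0.3, -0.1]
grip_width: 0.0853
gripper_force: 0.0
```

>>> send_rows(targets=[[[0,0,0,-0.118],[0,0,0,-0.118],[0,0,0,-0.118],[0,0,0,-0.118],[0,0,0,0],[0,0,0,0],[0,0,0,0]]])

```text
clock: 15.8
position: [0.4277, -0.3733, 0.1594]
tool_rot: [0.0, 0.534, 0.845, -0.0]
contact_force: [-0.5, 0.1, -0.8]
grip_width: 0.0857
gripper_force: 0.0
```

```bash
python3 -c "
from h import *
to(.427,-.3732,.046,25.6)
p=seated()"
```

```text
before turn [ 0.0004 -0.0006  0.1134] turn -0.0037
after turn [ 0.0004 -0.0006  0.1134] turn -0.0037
15.8 [ 0.4277 -0.3733  0.1594] yaw 25.39042472769539
top 135 [522.8 -81.9] [17.5 44.1] 86.3 z 0.0793 y -0.0909..-0.0724
top 447 [523.5 -41. ] [53.8 45.5] 88.5 z 0.0794 y -0.0678..-0.0142
scene 141 [521.3 -79.9] [45.1 19.5] 0.2 z 0.0801 y -0.0897..-0.0702
scene 440 [522.5 -39.9] [55.8 46.8] 88.3 z 0.0803 y -0.0676..-0.0119
```

>>> send_rows(targets=[[[0.0004,-0.0006,0.01,0],[0,0,0.02,0],[0,0,0.02,0],[0,0,0.02,0],[0,0,0.015,0],[0,0,0.01,0],[0,0,0.007,0],[0,0,0.004,0],[0,0,0.004,0],[0,0,0.003,0],[0,0,0,0],[0,0,0,0],[0,0,0,0]]])

```text
clock: 16.98
position: [0.4274, -0.3735, 0.0468]
tool_rot: [0.001, 0.533, 0.846, -0.0]
contact_force: [0.6, 0.3, 0.3]
grip_width: 0.0854
gripper_force: 0.0
```

>>> send_rows(targets=[[[0,0,0,0],[0,0,0,0],[0,0,0,0],[0,0,0,0],[0,0,0,0],[0,0,0,0],[0,0,0,0],[0,0,0,0]]], fingers=-1, squeeze=50)

```text
clock: 17.65
position: [0.4274, -0.3735, 0.0467]
tool_rot: [0.001, 0.533, 0.846, -0.0]
contact_force: [0.1, -0.9, 3.2]
grip_width: 0.0441
gripper_force: 52.5
```

>>> send_rows(targets=[[[0,0,-0.01,0],[0,0,-0.02,0],[0,0,-0.025,0],[0,0,-0.025,0],[0,0,-0.02,0.118],[0,0,0,0.118],[0,0,0,0.118],[0,0,0,0.118],[0,0,0,0],[0,0,0,0]]])

```text
clock: 18.48
position: [0.4267, -0.3727, 0.1461]
tool_rot: [-0.0, 0.715, 0.699, -0.0]
contact_force: [-0.4, 0.3, -0.8]
grip_width: 0.0438
gripper_force: 52.0
```

```bash
python3 -c "
from h import *
to(.5235,.009,.056,-1.55)
print(ctrl.state()['gripper_force'])"
```

```text
before turn [0.3838 0.0882 0.0901] turn 0.0045
after turn [0.3842 0.0864 0.0901] turn 0.0045
18.4833 [ 0.4267 -0.3727  0.1461] yaw -1.292622325278046
52.012760639190674
```

>>> send_rows(targets=[[[0.01,0.005,-0.01,0.0045],[0.034,0.0082,0,0],[0.034,0.0082,0,0],[0.034,0.0082,0,0],[0.034,0.0082,0,0],[0.034,0.0082,0,0],[0.034,0.0082,0,0],[0.034,0.0082,0,0],[0.034,0.0082,0,0],[0.034,0.0082,0,0],[0.034,0.0082,0,0],[0.0242,0,0,0],[0.01,0,0,0],[0,0,0,0],[0,0,0,0],[0,0,0.02,0],[0,0,0.02,0],[0,0,0,0],[0,0,0,0]]])

```text
clock: 20.07
position: [0.5246, 0.0061, 0.1155]
tool_rot: [-0.001, 0.719, 0.695, -0.001]
contact_force: [0.2, -0.6, -1.1]
grip_width: 0.0444
gripper_force: 52.1
```

```bash
python3 -c "
from h import *
to(.5235,.009,.056,-1.55)"
```

```text
before turn [ 0.0029 -0.0012  0.0595] turn -0.0061
after turn [ 0.0029 -0.0012  0.0595] turn -0.0061
20.0667 [0.5246 0.0061 0.1155] yaw -1.9004056648850849
```

>>> send_rows(targets=[[[0.0029,-0.0012,0,-0.005],[0,0,0.015,0],[0,0,0.015,0],[0,0,0.006,0],[0,0,0,0],[0,0,0,0],[0,0,0.004,0],[0,0,0.004,0],[0,0,0.004,0],[0,0,0.004,0],[0,0,0.003,0],[0,0,0.003,0],[0,0,0.0025,0],[0,0,0,0],[0,0,0,0],[0,0,0,0]]])

```text
clock: 21.4
position: [0.5247, 0.0113, 0.0557]
tool_rot: [0.0, 0.716, 0.698, 0.0]
contact_force: [0.2, 0.5, -0.5]
grip_width: 0.0439
gripper_force: 52.3
```

>>> send_rows(targets=[[[0,0,0.001,0],[0,0,0.0005,0],[0,0,0,0],[0,0,0,0]]])

```text
clock: 21.73
position: [0.5247, 0.0113, 0.0557]
tool_rot: [0.0, 0.716, 0.698, -0.0]
contact_force: [-4.8, -0.4, 12.5]
grip_width: 0.0442
gripper_force: 53.7
```

>>> send_rows(targets=[[[0,0,0,0],[0,0,0,0],[0,0,0,0],[0,0,0,0],[0,0,0,0],[0,0,-0.005,0],[0,0,-0.02,0],[0,0,-0.03,0],[0,0,-0.03,0],[0,0,-0.02,0],[-0.03,0,0,0],[-0.037,0.002,0,0],[-0.037,0.002,0,0],[-0.037,0.002,0,0],[-0.037,0.002,0,0],[-0.037,0.002,0,0],[-0.037,0.002,0,0],[-0.037,0.002,0,0],[-0.037,0.002,0,0],[-0.037,0.002,0,0]]], fingers=1)

```text
clock: 23.4
position: [0.533, -0.354, 0.1596]
tool_rot: [0.0, 0.716, 0.698, -0.0]
contact_force: [0.7, -0.7, -0.3]
grip_width: 0.0856
gripper_force: 0.0
```

>>> send_rows(targets=[[[-0.03,0.002,0,0.06],[-0.015,0,0,0.06],[0,0,0,0.06],[0,0,0,0],[0,0,0,0],[0,0,0,0]]])

```text
clock: 23.9
position: [0.5338, -0.3959, 0.1595]
tool_rot: [-0.0, 0.775, 0.632, 0.0]
contact_force: [0.1, 0.3, 0.3]
grip_width: 0.0856
gripper_force: 0.0
```

```bash
python3 -c "
from h import *
to(.5562,-.3998,.046,-12)
p=seated()"
```

```text
before turn [0.0007 0.0228 0.1135] turn 0.0071
after turn [0.0009 0.0228 0.1135] turn 0.0071
23.9 [ 0.5338 -0.3959  0.1595] yaw -11.59447071928355
top 134 [523. -82.] [17.5 44.4] 86.4 z 0.0796 y -0.0909..-0.0724
top 450 [523.3 -40.9] [54.1 45.6] 87.9 z 0.0794 y -0.0678..-0.0143
top 257 [525.7  10.3] [35.5 45.1] 87.4 z 0.0797 y -0.0078..0.0287
scene 135 [521.5 -80.2] [18.6 46. ] 88.4 z 0.0799 y -0.0901..-0.0706
scene 437 [522.1 -39.8] [55.1 46.9] 87.8 z 0.0803 y -0.0673..-0.0122
scene 281 [524.4  11.7] [36.7 46.2] 87.7 z 0.0802 y -0.0067..0.0307
```

>>> send_rows(targets=[[[0.0008,0.0228,0,0.007],[0,0,0.02,0],[0,0,0.02,0],[0,0,0.02,0],[0,0,0.02,0],[0,0,0.015,0],[0,0,0.007,0],[0,0,0.004,0],[0,0,0.004,0],[0,0,0.003,0],[0,0,0,0],[0,0,0,0],[0,0,0,0]]])

```text
clock: 25.08
position: [0.5561, -0.4013, 0.0471]
tool_rot: [0.001, 0.778, 0.628, 0.0]
contact_force: [0.1, -0.9, -0.0]
grip_width: 0.0857
gripper_force: 0.0
```

>>> send_rows(targets=[[[0,0,0,0],[0,0,0,0],[0,0,0,0],[0,0,0,0],[0,0,0,0],[0,0,0,0],[0,0,0,0],[0,0,0,0]]], fingers=-1, squeeze=50)

```text
clock: 25.75
position: [0.556, -0.4013, 0.0467]
tool_rot: [0.0, 0.778, 0.628, 0.0]
contact_force: [0.7, 0.7, 2.9]
grip_width: 0.0439
gripper_force: 52.9
```

>>> send_rows(targets=[[[0,0,-0.01,0],[0,0,-0.02,0],[0,0,-0.025,0],[0,0,-0.025,0],[0,0,-0.02,-0.062],[0,0,-0.01,-0.062],[0,0,0,-0.06],[0,0,0,0],[0,0,0,0],[0,0,0,0]]])

```text
clock: 26.58
position: [0.555, -0.4007, 0.1553]
tool_rot: [-0.001, 0.718, 0.696, -0.0]
contact_force: [0.4, -0.5, -1.4]
grip_width: 0.0441
gripper_force: 52.5
```

```bash
python3 -c "
from h import *
to(.5251,.047,.056,-1.55)
print(ctrl.state()['gripper_force'])"
```

```text
before turn [ 0.4466 -0.0433  0.0993] turn -0.0029
after turn [ 0.4467 -0.042   0.0993] turn -0.0029
26.5833 [ 0.555  -0.4007  0.1553] yaw -1.7140939772002213
52.51974284648895
```

>>> send_rows(targets=[[[0.01,0,0,0],[0.035,-0.0042,0,0],[0.035,-0.0042,0,0],[0.035,-0.0042,0,0],[0.035,-0.0042,0,0],[0.035,-0.0042,0,0],[0.035,-0.0042,0,0],[0.035,-0.0042,0,0],[0.035,-0.0042,0,0],[0.035,-0.0042,0,0],[0.035,-0.0042,0,0],[0.035,0,0,0],[0.03,0,0,0],[0.02,0,0,0],[0,0,0,0],[0,0,0.02,0],[0,0,0.02,0],[0,0,0,0],[0,0,0,0],[0,0,0,0]]])

```text
clock: 28.25
position: [0.5266, 0.045, 0.1169]
tool_rot: [0.0, 0.717, 0.697, 0.0]
contact_force: [0.4, -0.4, -0.9]
grip_width: 0.0442
gripper_force: 52.4
```

```bash
python3 -c "
from h import *
to(.5251,.0455,.056,-1.55)"
```

```text
before turn [ 0.0005 -0.0015  0.0609] turn -0.0019
after turn [ 0.0005 -0.0015  0.0609] turn -0.0019
28.25 [0.5266 0.045  0.1169] yaw -1.660305244328228
```

>>> send_rows(targets=[[[0,-0.0015,0,-0.002],[0,0,0.015,0],[0,0,0.015,0],[0,0,0.006,0],[0,0,0,0],[0,0,0,0],[0,0,0.004,0],[0,0,0.004,0],[0,0,0.004,0],[0,0,0.004,0],[0,0,0.004,0],[0,0,0.003,0],[0,0,0.0027,0],[0,0,0.0007,0],[0,0,0,0],[0,0,0,0],[0,0,0,0]]])

```text
clock: 29.67
position: [0.5247, 0.0451, 0.0556]
tool_rot: [0.0, 0.716, 0.698, -0.001]
contact_force: [-7.3, -0.7, 14.6]
grip_width: 0.0439
gripper_force: 54.6
```

>>> send_rows(targets=[[[0,0,0,0],[0,0,0,0],[0,0,0,0],[0,0,0,0],[0,0,0,0],[0,0,-0.005,0],[0,0,-0.02,0],[0,0,-0.03,0],[0,0,-0.03,0],[0,0,-0.03,0],[-0.03,0,0,0],[-0.04,0,0,0],[-0.04,0,0,0],[-0.04,0,0,0],[-0.04,0,0,0],[-0.04,0,0,0],[-0.02,0,0,0],[0,0,0,0],[0,0,0,0],[0,0,0,0]]], fingers=1)

```text
clock: 31.33
position: [0.5185, -0.2035, 0.1689]
tool_rot: [-0.0, 0.716, 0.698, 0.0]
contact_force: [0.5, 0.3, -0.9]
grip_width: 0.0855
gripper_force: 0.0
```

```bash
python3 -c "
from h import *
p=seated()
q,_=grab_frame('top')
cv2.imwrite('pics/f.png',np.vstack([cv2.resize(p[180:310,150:310,::-1],(480,390)),cv2.resize(q[155:240,160:296,::-1],(480,200*3//2))])[:600] if 0 else cv2.resize(p[170:320,150:350,::-1],None,fx=4,fy=4))"
```

```text
top 140 [522.6 -82. ] [17.6 44.1] 86.3 z 0.0793 y -0.0908..-0.0724
top 449 [523.7 -41. ] [53.8 46.4] 88.9 z 0.0794 y -0.0678..-0.0143
top 351 [525.5  25.5] [66.5 46.5] 87.0 z 0.0796 y -0.0078..0.0591
scene 582 [521.7 -50.6] [77.5 47.2] 88.1 z 0.0802 y -0.0896..-0.0119
scene 260 [524.2  11.6] [36.5 46.8] 88.5 z 0.0803 y -0.0072..0.0303
scene 129 [523.5  46.8] [27.2 45.2] 88.2 z 0.0797 y 0.0338..0.0610
```

View pics/f.png

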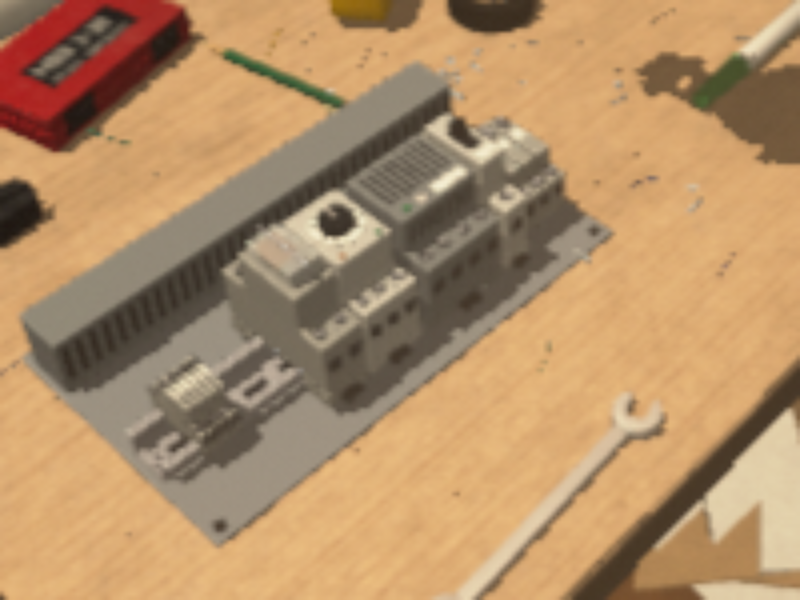

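The picture shows breaker, power supply, time switch and relay in a tight row from the inlet. All are level at seated height, tabs are to the front, and the spare rail is by the outlet.

```bash
python3 -c "
from station import ctrl
print(ctrl.sign_off())"
```

```text
the job is handed in; nothing more can be done
None
```

All four devices are on the rail in the order asked, starting at the incoming terminals. They are fully seated with latch tabs to the front and gaps under about 7 mm, and the job was handed in at about 31 s of the 83 s allowed.

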